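# Seat a flow cell in its press clamp and snug the screw

## Robot

A 7-joint arm with a two-finger parallel gripper is mounted at the origin on a cart in front of the work surface, level with it; the furniture and walls round the work are solid. World frame = base frame: x ahead of the robot, y to its left, z up, the work surface at z = 0. Lengths are in m, angles in rad, forces in N, time in s.
With the tool pointing down it reaches from about 0.4 to 0.875 m from the base axis. Payload 19.3 kg.
Tool frame: the origin (TCP) lies midway between the tips of the shut fingers; the grasp point (between the pads) lies 19 mm behind it; z points along the fingers, y is the line along which they close (so a half turn about z gives the same grasp; the last joint's range is limited). The gripper opens to 85 mm and grips with 20 to 120 N. Pads are 22 mm wide; open, the fingers measure 114 mm over their backs; the gripper's body (76 mm by 85 mm) begins 54 mm behind the grasp point. The pads swing forward as they close: fully open they stand 13 mm farther back than shut.
Start: joints at [1.118, 0.521, -0.036, 1.599, 0.021, 1.021, -0.113], TCP at [0.233, -0.58, 0.196] pointing down, gripper open.
Joint ranges: [-2.91, 2.91], [-0.3, 2.13], [-1.5, 1.42], [0.17, 2.43], [-1.26, 4.41], [0.16, 1.93], [-2.52, 2.52]. Speed limits (rad/s): [1.89, 1.89, 2.39, 2.39, 3.01, 3.01, 3.01].

## Interface

Orientations are given as [roll, pitch, yaw] about the fixed x, y, z axes, in that order (R = Rz(yaw) Ry(pitch) Rx(roll)).
In Python, from workcell import * gives the robot as it stands. The module is installed in compiled form; this text tells all that it offers.
- The arm moves only by the tool play_rows, never from a script. Its argument "deltas" is a list of rows, each a list of 7 numbers: the shift along the tool's x, y, z in units of 500 mm (1.0 is 500 mm), then the turn, a rotation vector about the tool's x, y, z in units of 120 degrees (1.0 is 120 degrees), then the closure, from 0 (fully open) to 1 (shut). A call has 1 to 10 rows; each row is the pose to reach, as a shift and turn from the pose commanded when the call began, along the tool's axes at that moment; what a row does not reach only later rows make up. A row lasts 1/10 s, in which the tool goes at most 50 mm and 8.59 degrees, less where a joint would pass 70% of its speed; a pose out of reach is approached as far as the arm can. A call with a number of a shift or a turn outside -1 to 1 is refused whole. A call with a gripper value outside its range is refused whole. The fingers move at their own pace and stop on an object; "newtons" is the grip in N (left out, the last holds). Time passes only in rows, so rows that repeat a pose let the fingers close. It gives the time, the measured TCP pose, the force, the opening and the grip force at its end, in the units of the state.
- observe(): the state, without advancing time (a new reading comes with each control period).
- grab_frame(name): name is "scene" or "top" or "wrist"; returns the picture (384x512x3 uint8, red, green, blue); there is no depth.
- get_calibration(name): a dict with "fovy" (degrees; the focal length in pixels is half the picture's height over the tangent of half this angle, whatever the lens; pixels are square), "cx", "cy" (the principal point, pixels), "xyz" and "rotation" of the camera in the world. Camera axes: x right, y down, z forward; pixel columns grow to the right and rows downward; lengths in m; the calibration is good to about 2 mm. A picture is of the moment at which its call begins: read the wrist's pose just before it. get_calibration takes no time and is no camera call; for the wrist camera it gives the pose at the moment of the call.
- job_done(): hands the job in; it is judged then, once.
The state is a dict: "clock": time; "qpos": joint angles; "qd": joint speeds; "joint_efforts": joint torques, N m; "position": TCP position; "tool_rot": TCP orientation; "force": force on the tool from outside, world axes, zero at the start; "moment": the same for the moment, N m; "grip_width": finger opening in m; "finger_force": force on a finger pad.
Only numpy, scipy, OpenCV 4.12 (cv2) and the standard library are available. Lean on these libraries where they do the work, as an engineer would, in place of code of your own. Each camera call takes 0.05 s, during which the arm holds its last target. There are 200 camera calls.

## Task

Slide the clear flow cell along the clamp's bed until it is fully home against the back stop. Then turn the tommy bar clockwise (seen from above) until you feel the pad meet the cell, and snug it about an eighth of a turn further, no more: too much cracks the cell. Let go, and do not knock the flask or the vial beside it.

Things in the scene. Friction and masses are not known exactly. Their poses are not given: they have to be found in the camera images.
- clamp: blue C-frame press clamp fixed to the worktop, 160 mm deep, 78 wide. Origin on its vertical screw axis, at worktop height; x points from the open front to the column at the back (the way the cell slides home), z up. Column 70 to 102 mm behind the axis; from it the overarm (34 mm wide, 42 mm round boss at the axis) reaches forward, top 110 mm up. Clockwise from above lowers the screw 3 mm per radian
- hub (a point): centre of the handle's hub (24 mm in diameter, 26 high) on the screw axis, at the bar's level, about 150 mm up; it sinks as the screw turns down. The screw is stiff and stays where it is left: about 0.24 Nm all the way (6 N pushed 42 mm from the axis). When the pad meets the cell the torque steps up by about 0.08 Nm, then climbs by about 0.11 Nm per radian
- red_ball (a point): centre of the red ball (18 mm in diameter) on one end of the tommy bar, 65 mm from the hub. The bar is straight, level, 10 mm in diameter, free to be pushed with the fingertips or gripped; at the start it lies roughly across the clamp
- black_ball (a point): centre of the black ball (18 mm in diameter) on the bar's other end, 65 mm from the hub
- stop_face (a point): middle of the lower edge of the front face of the bed's steel back stop (13 mm high), at the level of the bed's top. x points the way the cell slides home, z up. The aluminium bed, 70 mm wide, reaches 197 mm forward from here; side lips 8 mm high, 54 apart, begin 167 mm in front. The screw axis is 46 mm in front of this point. The bed's height varies by 5 mm
- cell_middle (a point): centre of the loose flow cell, a pale clear block of two plates with a black gasket between, 130 mm long (x), 50 wide, 26 high, about 0.3 kg; x points to the end that goes home. It starts on the bed between the lips, 20 to 45 mm short of the stop; fully home, its middle is 65 mm in front of the stop face. Two brass stubs stand 14 mm up from its top, 48 mm in front of its middle
- cell_front (a point): centre of the cell's front end face (nearest the robot), the face to push on
- cell: the same flow cell; origin at the centre of its underside, axes as for its middle. The clamp's sprung rubber pad (30 mm in diameter) starts 5 to 15 mm above it; once they meet, the pad presses with about 26 N, growing by about 36 N per radian of further turning; more than 72 N cracks the cell, under 36 N is too loose
- flask_mid (a point): middle of a stoppered conical flask, 62 mm in diameter, 118 mm high, standing on the worktop; leave it alone
- vial_mid (a point): middle of a blue-capped sample vial, 28 mm in diameter, 58 mm high, standing on the worktop; leave it alone

How it is judged:
By the outcome, as a careful person would: the job done as asked, in the order asked, and still so for the second after the job is handed in, with the robot touching nothing.
It also fails if it takes over 72 s, if anything falls off the work surface, if the arm or the gripper's body presses on something with over 40 N, if the wrist force passes 120 N, or if a joint passes its speed limit or range.

## Working session

There is one attempt and no reset: what is moved stays moved. The work goes in short steps, Python scripts to look and compute and a tool call to move; the robot and the scene stay as the last step left them, time stands still between calls to the robot, and variables do not carry over. Pictures are saved under pics/ and viewed, at most 10 in all, crops included, and the job is handed in when it is done.

Besides the shell and the picture viewer there is one more tool, called after "Request:" as name(argument=value, ...) on one line, values as JSON. play_rows: Moves the arm, as the interface text tells. Its arguments: {"type":"object","properties":{"deltas":{"type":"array"},"newtons":{"type":"number"}},"required":["deltas"]}

```bash
mkdir -p pics
python3 - <<'E'
from workcell import *
import cv2
s=observe();print(s)
for n in("scene","top"):
    print(n,get_calibration(n)); cv2.imwrite(f"pics/{n}0.png",cv2.resize(grab_frame(n)[:,:,::-1],(800,600),interpolation=cv2.INTER_CUBIC))
E
```

```text
{'clock': 0.0, 'qpos': array([ 1.11782344,  0.52198434, -0.03634246,  1.59999539,  0.02119759,
        1.02109892, -0.11278771]), 'qd': array([ 0.00054376, -0.00055678,  0.00047786, -0.00073552,  0.00062051,
       -0.00036242,  0.00019632]), 'joint_efforts': array([-3.13990540e-05, -9.27115417e+01,  1.98008180e+00, -3.69934309e+01,
        1.78733800e-02,  8.26185336e-03, -2.50937472e-05]), 'position': array([ 0.23326821, -0.57943795,  0.19534859]), 'tool_rot': array([-3.14049370e+00,  6.89775582e-05,  3.82786816e-01]), 'force': array([0.96644279, 0.27703962, 0.28483822]), 'moment': array([ 0.01169748, -0.04774681,  0.01590517]), 'finger_force': 0.0, 'grip_width': 0.08525848880655282}
scene {'fovy': 45.837332030532174, 'cx': 257.57616009772886, 'cy': 191.0314678043678, 'xyz': array([ 0.20662625, -0.39251978,  0.61313331]), 'rotation': array([-2.10805843,  0.02397612, -0.44967905])}
top {'fovy': 52.04430195894682, 'cx': 258.2662484070993, 'cy': 193.7426410693651, 'xyz': array([0.37569053, 0.35413847, 0.97050225]), 'rotation': array([-2.95318246, -0.00733793, -1.58033318])}
```

View pics/scene0.png

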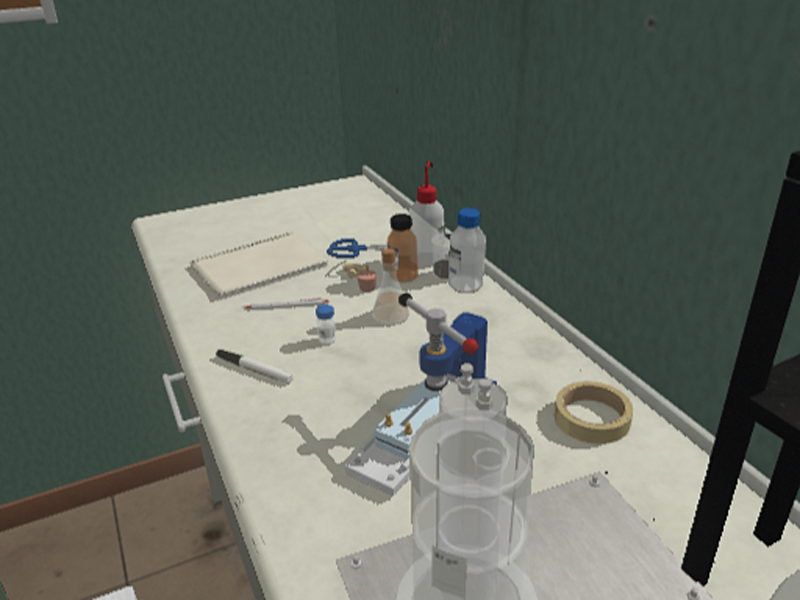

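View pics/top0.png

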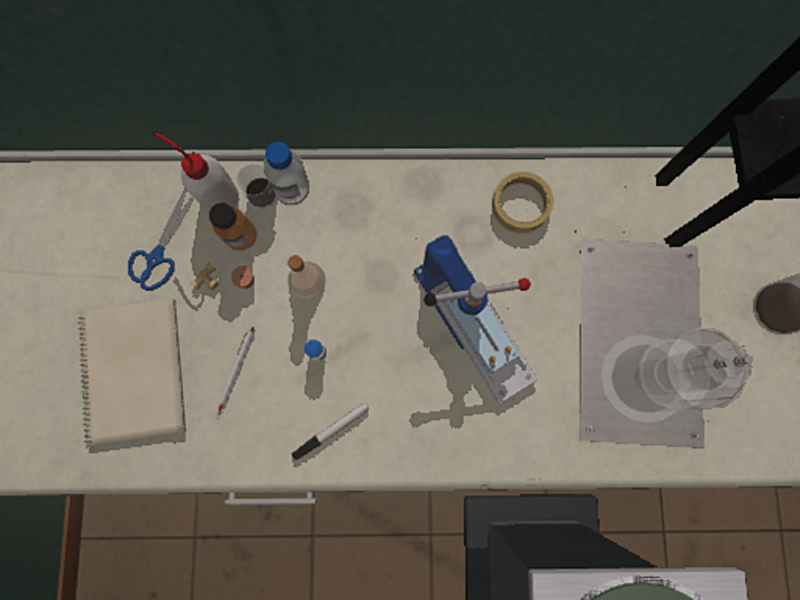

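The clamp is at about (475,300) in the enlarged top view. The red ball is at (524,284), the black ball at (430,299) and the cell at (490,340). The flask is at (305,280) and the vial at (315,350), well off to the left, with a large glass vessel to the right.

```bash
cat > h.py <<'E'
from workcell import *
import numpy as np, cv2
from scipy.spatial.transform import Rotation as R
def cal(n):
    c=get_calibration(n); return c['cx'],c['cy'],192/np.tan(np.radians(c['fovy']/2)),np.array(c['xyz']),R.from_euler('xyz',c['rotation']).as_matrix()
def ray(c,u,v,z):
    cx,cy,f,p,M=c; d=M@np.array([(u-cx)/f,(v-cy)/f,1]); return p+d*(z-p[2])/d[2]
def proj(c,P):
    cx,cy,f,p,M=c; q=M.T@(np.array(P)-p); return np.array([cx+f*q[0]/q[2],cy+f*q[1]/q[2]])
def crop(n,name,u0,v0,w,h,k):
    im=grab_frame(n); cv2.imwrite(name,cv2.resize(im[v0:v0+h,u0:u0+w,::-1],None,fx=k,fy=k,interpolation=cv2.INTER_CUBIC))
E
python3 - <<'E'
from h import *
crop("top","pics/top1.png",250,140,110,125,4.8)
c=cal("top");k=.64
for n,u,v,z in [("red",524,284,.15),("black",430,299,.15),("hub",478,291,.163),("flask top",295,263,.118),("vial top",314,348,.058),("front bed L",500,402,.02),("bedR",536,378,.02),("glass",735,362,.2),("glassbase",640,378,0)]:
    print(n,ray(c,u*k,v*k,z).round(3))
E
```

```text
red [0.557 0.181 0.15 ]
black [0.537 0.311 0.15 ]
hub [0.545 0.247 0.163]
flask top [0.597 0.501 0.118]
vial top [0.482 0.48  0.058]
front bed L [0.401 0.199 0.02 ]
bedR [0.437 0.142 0.02 ]
glass [ 0.443 -0.069  0.2  ]
glassbase [ 0.437 -0.026  0.   ]
```

View pics/top1.png

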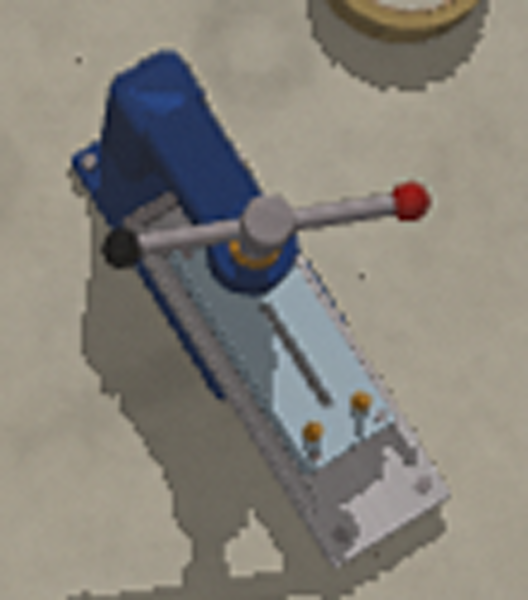

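The crop shows bed front corners at (340,565) and (448,495), stub tops at (313,432) and (361,400), and the cell's front top edge from (312,470) to (400,422). The hub top is at (268,222), with the balls at (122,247) and (411,201).

Run:
```python
from h import *
from scipy.optimize import least_squares
t=cal("top");s=cal("scene")
T=lambda x,y:(250+x/4.8,140+y/4.8); S=lambda x,y:(x*.64,y*.64)
def pts(p):
    x,y,yaw,zb,gap,bar,zh,w=p; c,sn=np.cos(yaw),np.sin(yaw)
    L=lambda a,b,z:np.array([x+c*a-sn*b,y+sn*a+c*b,z])
    m=-.019-gap
    B=np.array([np.cos(bar),np.sin(bar),0])*.065; h=np.array([x,y,zh])
    return dict(red=h+B,black=h-B,bl=L(-.151,.035,zb),br=L(-.151,-.035,zb),sl=L(m-.048,w,zb+.04),sr=L(m-.048,-w,zb+.04),cl=L(m-.065,.025,zb+.026),cr=L(m-.065,-.025,zb+.026),ht=h+[0,0,.013])
obs=[(t,'red',T(411,201)),(t,'black',T(122,247)),(t,'ht',T(268,222)),(t,'bl',T(340,565)),(t,'br',T(448,495)),(t,'sl',T(313,429)),(t,'sr',T(361,397)),(t,'cl',T(312,472)),(t,'cr',T(400,422)),
(s,'red',S(470,345)),(s,'black',S(405,299)),(s,'bl',S(347,478)),(s,'sl',S(389,417)),(s,'sr',S(408,426)),(s,'cl',S(376,435))]
def f(p):
    P=pts(p); return np.concatenate([proj(c,P[k])-o for c,k,o in obs]+[[(p[6]-.15)/.003]])
r=least_squares(f,[.547,.246,.54,.02,.03,-1.4,.15,.012],x_scale=[.01,.01,.1,.01,.01,.1,.01,.01],loss='soft_l1')
print(r.x.round(4),np.degrees(r.x[[2,5]])); print([(k,e.round(1).tolist()) for (c,k,o),e in zip(obs,f(r.x)[:-1].reshape(-1,2))])
for k,v in pts(r.x).items(): print(k,v.round(4))
```

```text
[ 0.5465  0.2459  0.5545  0.0117  0.0194 -1.4153  0.1503  0.0139] [ 31.7731901  -81.09297387]
[('red', [-0.3, -0.0]), ('black', [0.0, 0.1]), ('ht', [0.4, -0.8]), ('bl', [-0.0, 0.3]), ('br', [1.3, -0.8]), ('sl', [0.4, -0.4]), ('sr', [0.2, -0.0]), ('cl', [-0.1, -0.2]), ('cr', [-1.0, -1.0]), ('red', [-0.3, 0.3]), ('black', [-0.3, -0.1]), ('bl', [-1.2, -4.1]), ('sl', [0.1, 2.2]), ('sr', [0.4, 1.5]), ('cl', [-1.3, -0.5])]
red [0.5565 0.1817 0.1503]
black [0.5364 0.3101 0.1503]
bl [0.3997 0.1961 0.0117]
br [0.4365 0.1366 0.0117]
sl [0.4657 0.2122 0.0517]
sr [0.4803 0.1886 0.0517]
cl [0.4454 0.2127 0.0377]
cr [0.4717 0.1702 0.0377]
ht [0.5465 0.2459 0.1633]
```

```bash
cat >> h.py <<'E'
def d(x,y,z,yaw=None):
    s=observe(); M=R.from_euler('xyz',s['tool_rot']); e=M.inv().apply(np.array([x,y,z])-s['position'])/.5
    r=(M.inv()*R.from_euler('xyz',[np.pi,0,s['tool_rot'][2] if yaw is None else np.radians(yaw)])).as_rotvec()/np.radians(120)
    print(e.round(4),r.round(4))
def st():
    s=observe(); print({k:np.round(s[k],4).tolist() for k in('clock','qpos','position','tool_rot','force','moment','grip_width')})
E
python3 -c "
from h import *
d(.233,-.58,.5);d(.42,-.2,.5);d(.43,.174,.5,31.8)"
```

```text
[-1.000e-03  1.000e-04 -6.091e-01] [-0.0004  0.     -0.    ]
[ 0.6298 -0.5652 -0.6086] [-0.0004  0.     -0.    ]
[ 0.9277 -1.2516 -0.608 ] [-0.0004 -0.     -0.0822]
```

Request:
play_rows(deltas=[[0, 0, -0.1, 0, 0, 0, 1], [0, 0, -0.2, 0, 0, 0, 1], [0, 0, -0.3, 0, 0, 0, 1], [0, 0, -0.4, 0, 0, 0, 1], [0, 0, -0.5, 0, 0, 0, 1], [0, 0, -0.6, 0, 0, 0, 1], [0, 0, -0.6, 0, 0, 0, 1], [0, 0, -0.6, 0, 0, 0, 1]])

```text
clock: 0.95
position: [0.2335, -0.5799, 0.4963]
tool_rot: [3.141, -0.0, 0.383]
force: [0.0, -0.2, -1.2]
grip_width: 0.0001
finger_force: 0.0
```

Request:
play_rows(deltas=[[0.63, -0.565, 0, 0, 0, 0, 1], [0.63, -0.565, 0, 0, 0, 0, 1], [0.63, -0.565, 0, 0, 0, 0, 1], [0.63, -0.565, 0, 0, 0, 0, 1], [0.63, -0.565, 0, 0, 0, 0, 1], [0.63, -0.565, 0, 0, 0, 0, 1], [0.63, -0.565, 0, 0, 0, 0, 1], [0.63, -0.565, 0, 0, 0, 0, 1], [0.63, -0.565, 0, 0, 0, 0, 1]])

```text
clock: 1.85
position: [0.4211, -0.1959, 0.4948]
tool_rot: [-3.14, 0.001, 0.387]
force: [0.7, -0.7, -0.0]
grip_width: -0.0003
finger_force: 0.0
```

```bash
python3 -c "
from h import *
st();d(.43,.174,.5,31.8);d(.43,.174,.15,31.8)"
```

```text
{'clock': 1.85, 'qpos': [0.5756, 0.089, -0.2968, 1.4592, 0.0251, 1.5989, -0.903], 'position': [0.4211, -0.1959, 0.4948], 'tool_rot': [-3.1399, 0.0007, 0.3872], 'force': [0.6805, -0.7181, -0.033], 'moment': [-0.003, -0.0077, 0.0194], 'grip_width': -0.0003}
[ 0.2959 -0.6782 -0.0094] [-0.0008  0.0003 -0.0801]
[ 0.2964 -0.677   0.6906] [-0.0008  0.0003 -0.0801]
```

Request:
play_rows(deltas=[[0.296, -0.678, -0.01, 0, 0, -0.08, 1], [0.296, -0.678, -0.01, 0, 0, -0.08, 1], [0.296, -0.678, -0.01, 0, 0, -0.08, 1], [0.296, -0.678, -0.01, 0, 0, -0.08, 1], [0.296, -0.678, -0.01, 0, 0, -0.08, 1], [0.296, -0.678, -0.01, 0, 0, -0.08, 1], [0.296, -0.678, -0.01, 0, 0, -0.08, 1], [0.296, -0.678, -0.01, 0, 0, -0.08, 1], [0.296, -0.678, -0.01, 0, 0, -0.08, 1]])

```text
clock: 2.75
position: [0.4299, 0.1724, 0.4994]
tool_rot: [-3.14, 0.002, 0.555]
force: [0.3, -1.7, 0.8]
grip_width: 0.0
finger_force: 0.0
```

Request:
play_rows(deltas=[[0, 0, 0.1, 0, 0, 0, 1], [0, 0, 0.2, 0, 0, 0, 1], [0, 0, 0.3, 0, 0, 0, 1], [0, 0, 0.4, 0, 0, 0, 1], [0, 0, 0.5, 0, 0, 0, 1], [0, 0, 0.6, 0, 0, 0, 1], [0, 0, 0.7, 0, 0, 0, 1], [0, 0, 0.7, 0, 0, 0, 1]])

```text
clock: 3.55
position: [0.4271, 0.1672, 0.1459]
tool_rot: [-3.139, 0.01, 0.55]
force: [-0.1, -0.5, 0.6]
grip_width: -0.0
finger_force: 0.0
```

Run:
```python
from h import *
st()
print(get_calibration("wrist"))
crop("wrist","pics/w1.png",0,0,512,384,1.5)
```

```text
{'clock': 3.55, 'qpos': [0.0091, 0.3944, -0.6399, 2.0409, 0.3174, 0.814, -1.8374], 'position': [0.4271, 0.1672, 0.1459], 'tool_rot': [-3.1394, 0.0098, 0.5505], 'force': [-0.1453, -0.4536, 0.5831], 'moment': [-0.0357, 0.0002, 0.0087], 'grip_width': -0.0}
{'fovy': 70.13661433232286, 'cx': 254.01343283963487, 'cy': 190.75163805755898, 'xyz': array([0.48504687, 0.20264855, 0.32357353]), 'rotation': array([ 2.86840449,  0.00396547, -1.02018734])}
```

View pics/w1.png

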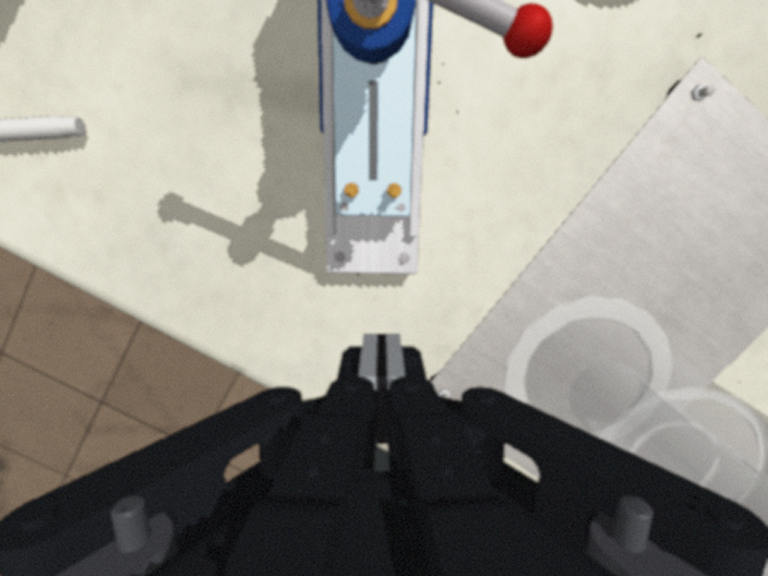

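The wrist view shows the bed's front corners at (327,271) and (416,272). The stubs are at (351,189) and (394,189), the cell's front top edge is at row 214 from x=336 to 410, and the red ball is at (528,30).

Run:
```python
from h import *
from scipy.optimize import least_squares
t=cal("top");s=cal("scene");w=cal("wrist")
T=lambda x,y:(250+x/4.8,140+y/4.8); S=lambda x,y:(x*.64,y*.64); W=lambda x,y:(x/1.5,y/1.5)
def pts(p):
    x,y,yaw,zb,gap,bar,zh,w=p; c,sn=np.cos(yaw),np.sin(yaw)
    L=lambda a,b,z:np.array([x+c*a-sn*b,y+sn*a+c*b,z])
    m=-.019-gap
    B=np.array([np.cos(bar),np.sin(bar),0])*.065; h=np.array([x,y,zh])
    return dict(red=h+B,black=h-B,bl=L(-.151,.035,zb),br=L(-.151,-.035,zb),sl=L(m-.048,w,zb+.04),sr=L(m-.048,-w,zb+.04),cl=L(m-.065,.025,zb+.026),cr=L(m-.065,-.025,zb+.026),ht=h+[0,0,.013])
obs=[(t,'red',T(411,201)),(t,'black',T(122,247)),(t,'ht',T(268,222)),(t,'bl',T(340,565)),(t,'br',T(448,495)),(t,'sl',T(313,429)),(t,'sr',T(361,397)),(t,'cl',T(312,472)),(t,'cr',T(400,422)),
(s,'red',S(470,345)),(s,'black',S(405,299)),(s,'sl',S(389,417)),(s,'sr',S(408,426)),(s,'cl',S(376,435)),
(w,'bl',W(327,271)),(w,'br',W(416,272)),(w,'sl',W(351,189)),(w,'sr',W(394,189)),(w,'cl',W(336,214)),(w,'cr',W(410,214)),(w,'red',W(528,30))]
def f(p):
    P=pts(p); return np.concatenate([proj(c,P[k])-o for c,k,o in obs]+[[(p[6]-.15)/.003]])
r=least_squares(f,[.547,.246,.54,.02,.03,-1.4,.15,.012],x_scale=[.01,.01,.1,.01,.01,.1,.01,.01],loss='soft_l1')
print(r.x.round(4),np.degrees(r.x[[2,5]])); print([(k,e.round(1).tolist()) for (c,k,o),e in zip(obs,f(r.x)[:-1].reshape(-1,2))])
c,sn=np.cos(r.x[2]),np.sin(r.x[2]);g=-.084-r.x[4]-.03
print("front",g,g*c+r.x[0],g*sn+r.x[1])
d(g*c+r.x[0],g*sn+r.x[1],r.x[3]+.013,np.degrees(r.x[2]))
```

```text
[ 0.5482  0.2474  0.5331  0.0127  0.0195 -1.3892  0.1497  0.014 ] [ 30.54310898 -79.59584949]
[('red', [-1.3, -1.5]), ('black', [-0.6, 0.1]), ('ht', [-0.4, -1.6]), ('bl', [-1.9, -0.0]), ('br', [-0.1, -0.5]), ('sl', [-0.9, -0.8]), ('sr', [-0.9, -0.3]), ('cl', [-1.6, -0.6]), ('cr', [-2.2, -1.1]), ('red', [0.8, -0.4]), ('black', [-0.5, -0.1]), ('sl', [-0.3, 0.6]), ('sr', [0.0, 0.1]), ('cl', [-1.6, -2.2]), ('bl', [0.9, 0.1]), ('br', [0.8, 0.5]), ('sl', [0.1, 0.4]), ('sr', [0.1, 0.9]), ('cl', [0.6, -0.3]), ('cr', [-0.8, 0.6]), ('red', [0.2, 0.8])]
front -0.13347554299201253 0.43328250362551135 0.17953754964826724
[ 0.0204 -0.0139  0.2472] [-0.0007  0.0027  0.0084]
```

Request:
play_rows(deltas=[[0.01, -0.007, 0.08, 0, 0.003, 0.004, 1], [0.02, -0.012, 0.15, 0, 0.003, 0.006, 1], [0.02, -0.013, 0.2, 0, 0.003, 0.006, 1], [0.02, -0.013, 0.22, 0, 0.003, 0.006, 1], [0.02, -0.013, 0.24, 0, 0.003, 0.006, 1], [0.02, -0.013, 0.24, 0, 0.003, 0.006, 1], [0.02, -0.013, 0.24, 0, 0.003, 0.006, 1]])

```text
clock: 4.3
position: [0.4367, 0.1806, 0.0321]
tool_rot: [3.141, -0.008, 0.537]
force: [0.3, 0.3, 0.3]
grip_width: 0.0002
finger_force: 0.0
```

```bash
python3 -c "
from h import *
st()
d(.548-.095*.859,.247-.095*.512,.029,31)"
```

```text
{'clock': 4.3, 'qpos': [-0.1363, 0.59, -0.4987, 2.1062, 0.5269, 0.5591, -2.0506], 'position': [0.4367, 0.1806, 0.0321], 'tool_rot': [3.1411, -0.0078, 0.5374], 'force': [0.2529, 0.2946, 0.3183], 'moment': [0.0381, 0.0482, -0.0054], 'grip_width': 0.0002}
[ 0.0692 -0.0002  0.0067] [ 0.0002 -0.0037 -0.0017]
```

Request:
play_rows(deltas=[[0.01, 0, 0.003, 0, -0.003, 0, 1], [0.02, 0, 0.004, 0, -0.003, 0, 1], [0.028, 0, 0.004, 0, -0.003, 0, 1], [0.036, 0, 0.004, 0, -0.003, 0, 1], [0.042, 0, 0.004, 0, -0.003, 0, 1], [0.048, 0, 0.004, 0, -0.003, 0, 1], [0.054, 0, 0.004, 0, -0.003, 0, 1]])

```text
clock: 5.0
position: [0.4593, 0.1944, 0.0291]
tool_rot: [-3.142, 0.0, 0.538]
force: [0.0, -0.3, -0.3]
grip_width: -0.0001
finger_force: 0.0
```

Request:
play_rows(deltas=[[0.003, 0, 0, 0, 0, 0, 1], [0.006, 0, 0, 0, 0, 0, 1], [0.009, 0, 0, 0, 0, 0, 1], [0.012, 0, 0, 0, 0, 0, 1]])

```text
clock: 5.4
position: [0.4643, 0.1974, 0.0291]
tool_rot: [-3.142, 0.0, 0.538]
force: [-0.9, 0.8, 1.1]
grip_width: 0.0001
finger_force: 0.0
```

Request:
play_rows(deltas=[[0.004, 0, 0, 0, 0, 0, 1], [0.008, 0, 0, 0, 0, 0, 1], [0.012, 0, 0, 0, 0, 0, 1], [0.016, 0, 0, 0, 0, 0, 1], [0.016, 0, 0, 0, 0, 0, 1]])

```text
clock: 5.9
position: [0.4714, 0.2016, 0.0291]
tool_rot: [-3.141, -0.0, 0.538]
force: [0.2, -0.3, -0.3]
grip_width: 0.0001
finger_force: 0.0
```

Run:
```python
from h import *
st()
crop("wrist","pics/w2.png",180,0,160,230,2.6)
```

```text
{'clock': 5.9, 'qpos': [-0.1482, 0.643, -0.5021, 1.9994, 0.5153, 0.6253, -2.0257], 'position': [0.4714, 0.2016, 0.0291], 'tool_rot': [-3.1415, -0.0002, 0.5377], 'force': [0.1573, -0.3294, -0.3474], 'moment': [-0.0324, -0.0009, 0.0536], 'grip_width': 0.0001}
```

View pics/w2.png

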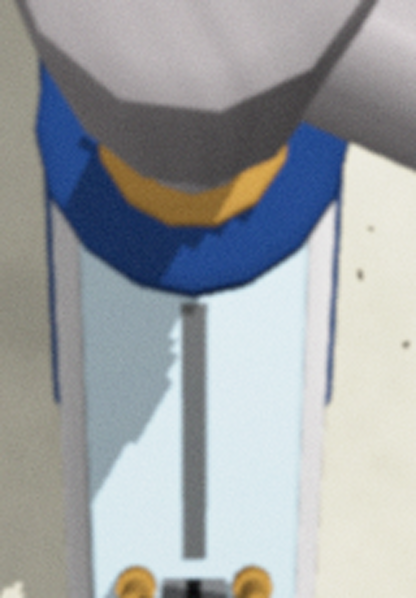

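Run:
```python
from h import *
w=cal("wrist")
for z in(.053,.057):
  for u,v in((136,582),(252,582)):
    p=ray(w,180+u/2.6,v/2.6,z); q=p-[.548,.247,z]; print(p.round(4), "local x",(q[0]*.859+q[1]*.512).round(4))
```

```text
[0.4675 0.2152 0.053 ] local x -0.0855
[0.4813 0.192  0.053 ] local x -0.0854
[0.469  0.2157 0.057 ] local x -0.0839
[0.4825 0.1932 0.057 ] local x -0.0838
```

Request:
play_rows(deltas=[[0.003, 0, 0, 0, 0, 0, 1], [0.006, 0, 0, 0, 0, 0, 1], [0.008, 0, 0, 0, 0, 0, 1]])

```text
clock: 6.25
position: [0.4747, 0.2036, 0.0291]
tool_rot: [-3.142, -0.0, 0.538]
force: [0.3, -0.5, -0.4]
grip_width: -0.0002
finger_force: 0.0
```

Run:
```python
from h import *
st()
s=observe();w=cal("wrist");print(proj(w,s['position']))
crop("wrist","pics/w3.png",150,150,220,160,3.6)
t=cal("top");print(proj(t,s['position']))
```

```text
{'clock': 6.25, 'qpos': [-0.1493, 0.6474, -0.5024, 1.9895, 0.5143, 0.6313, -2.0233], 'position': [0.4747, 0.2036, 0.0291], 'tool_rot': [-3.1415, -0.0001, 0.5377], 'force': [0.344, -0.466, -0.4451], 'moment': [0.0223, 0.0216, -0.0402], 'grip_width': -0.0002}
[254.85601151 215.93596033]
[317.67228418 226.14878126]
```

View pics/w3.png

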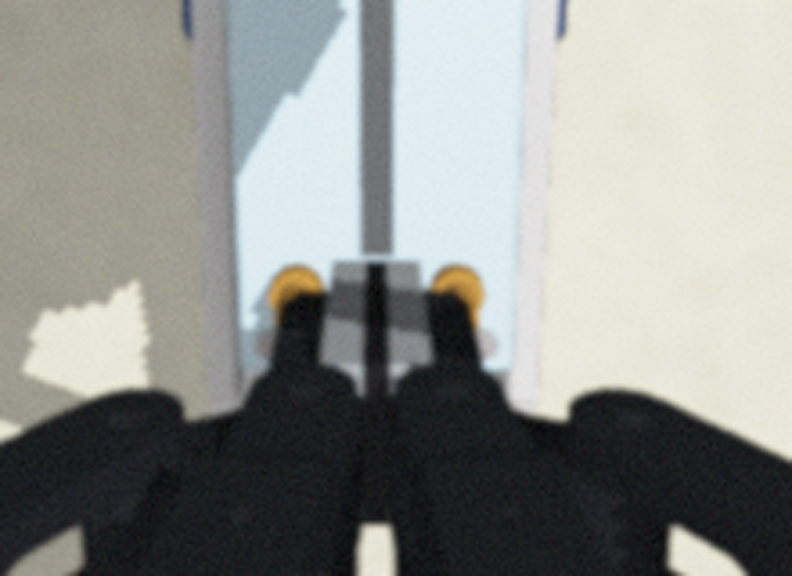

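In w3 the fingertips (row 262) overlap the cell, level with the stubs at (297,287) and (458,287). The cell has not moved, so I need a side look before going on.

Run:
```python
from h import *
s=observe();c=cal("scene");print((proj(c,s['position'])-[200,175])*5, (proj(c,[.548,.247,.0])-[200,175])*5)
a=cv2.resize(grab_frame("scene")[175:335,200:310,::-1],None,fx=3.6,fy=3.6,interpolation=cv2.INTER_CUBIC)
b=cv2.resize(grab_frame("top")[170:290,260:370,::-1],None,fx=3.6,fy=3.6,interpolation=cv2.INTER_CUBIC)
o=np.zeros((576,792,3),np.uint8);o[:,:396]=a;o[:432,396:]=b;cv2.imwrite("pics/s1.png",o)
print((proj(c,s['position'])-[200,175])*3.6,(proj(cal("top"),s['position'])-[260,170])*3.6+[396,0])
```

```text
[278.35869716 522.26889365] [395.00750651 457.01839814]
[200.41826195 376.03360343] [603.49441409 201.99736848]
```

View pics/s1.png

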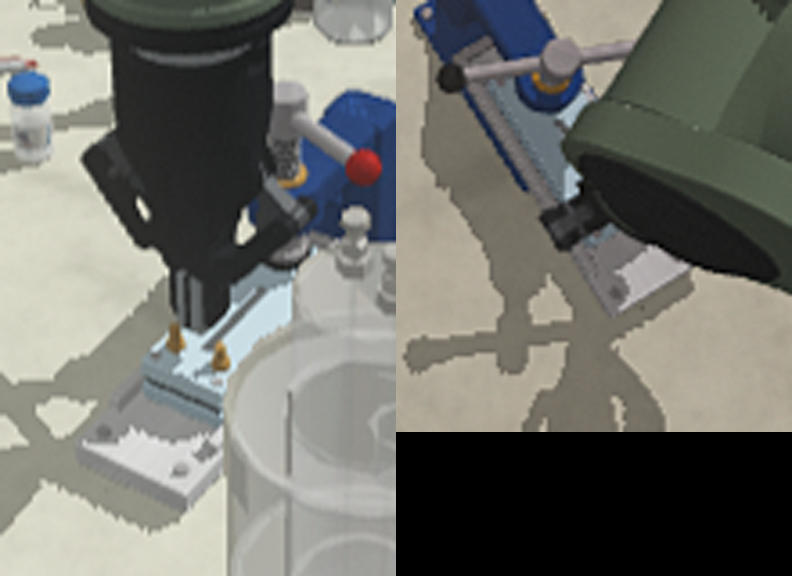

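The scene crop (left) shows the fingertips at (200,328), but the reported TCP projects to (200,376). The tips are therefore hovering above the cell. I'll triangulate the real tip.

Run:
```python
from h import *
from scipy.optimize import least_squares
s=observe();c=cal("scene");w=cal("wrist")
f=lambda P:np.concatenate([proj(c,P)-[200+200/3.6,175+328/3.6],proj(w,P)-[150+377/3.6,150+265/3.6]])
r=least_squares(f,s['position'],x_scale=.01);M=R.from_euler('xyz',s['tool_rot'])
print(r.x,f(r.x),"tool-frame mm",M.inv().apply(r.x-s['position'])*1000)
# cell points: triangulate stubs from scene + wrist
for a,b in(((177,335),(297,283)),((220,352),(458,283))):
    f=lambda P:np.concatenate([proj(c,P)-[200+a[0]/3.6,175+a[1]/3.6],proj(w,P)-[150+b[0]/3.6,150+b[1]/3.6]])
    q=least_squares(f,[.47,.2,.05],x_scale=.01);print("stub",q.x.round(4),f(q.x).round(1))
```

```text
[0.4792194  0.20663504 0.05723063] [ 1.15862966  0.22992262 -0.32816213  0.17181103] tool-frame mm [  5.55587362  -0.27934837 -28.17400848]
stub [0.4675 0.2153 0.0511] [ 0.  0. -0.  0.]
stub [0.4817 0.1919 0.0518] [ 0.3  0.  -0.1  0.1]
```

Request:
play_rows(deltas=[[-0.03, 0, -0.01, 0, 0, 0, 1], [-0.06, 0, -0.01, 0, 0, 0, 1], [-0.092, 0, -0.01, 0, 0, 0, 1], [-0.092, 0, 0, 0, 0, 0, 1], [-0.092, 0, 0.02, 0, 0, 0, 1], [-0.092, 0, 0.04, 0, 0, 0, 1], [-0.092, 0, 0.058, 0, 0, 0, 1], [-0.092, 0, 0.058, 0, 0, 0, 1]])

```text
clock: 7.2
position: [0.4344, 0.18, -0.0014]
tool_rot: [-3.141, 0.002, 0.538]
force: [0.1, 0.6, -0.0]
grip_width: 0.0001
finger_force: 0.0
```

Request:
play_rows(deltas=[[0.01, 0, 0, 0, 0, 0, 1], [0.02, 0, 0, 0, 0, 0, 1], [0.03, 0, 0, 0, 0, 0, 1], [0.036, 0, 0, 0, 0, 0, 1], [0.042, 0, 0, 0, 0, 0, 1]])

```text
clock: 7.7
position: [0.4529, 0.1904, 0.0002]
tool_rot: [3.141, 0.001, 0.538]
force: [-5.2, -3.2, 4.5]
grip_width: 0.0003
finger_force: 2.9
```

Request:
play_rows(deltas=[[0.006, 0, 0, 0, 0, 0, 1], [0.012, 0, 0, 0, 0, 0, 1], [0.018, 0, 0, 0, 0, 0, 1], [0.024, 0, 0, 0, 0, 0, 1]])

```text
clock: 8.1
position: [0.4631, 0.1965, 0.0001]
tool_rot: [3.141, 0.001, 0.538]
force: [-4.4, -2.0, 3.9]
grip_width: -0.0
finger_force: 2.8
```

Request:
play_rows(deltas=[[0.004, 0, 0, 0, 0, 0, 1], [0.008, 0, 0, 0, 0, 0, 1], [0.011, 0, 0, 0, 0, 0, 1], [0.014, 0, 0, 0, 0, 0, 1]])

```text
clock: 8.5
position: [0.4654, 0.1976, -0.0005]
tool_rot: [3.14, 0.009, 0.538]
force: [-32.9, -16.5, 26.3]
grip_width: -0.0001
finger_force: 18.2
```

Request:
play_rows(deltas=[[0.002, 0, 0, 0, 0, 0, 1], [0.004, 0, 0, 0, 0, 0, 1], [0.006, 0, 0, 0, 0, 0, 1]])

```text
clock: 8.8
position: [0.4654, 0.1974, -0.0007]
tool_rot: [3.139, 0.014, 0.538]
force: [-48.3, -23.5, 46.2]
grip_width: -0.0001
finger_force: 27.0
```

Request:
play_rows(deltas=[[-0.008, 0, 0, 0, 0, 0, 1], [-0.02, 0, 0, 0, 0, 0, 1], [-0.05, 0, 0, 0, 0, 0, 1], [-0.09, 0, 0, 0, 0, 0, 1], [-0.09, 0, -0.1, 0, 0, 0, 1], [-0.09, 0, -0.2, 0, 0, 0, 1], [-0.09, 0, -0.3, 0, 0, 0, 1], [-0.09, 0, -0.4, 0, 0, 0, 0.6], [-0.09, 0, -0.45, 0, 0, 0, 0.5], [-0.09, 0, -0.45, 0, 0, 0, 0.5]])

```text
clock: 9.8
position: [0.4353, 0.1798, 0.2287]
tool_rot: [3.14, -0.007, 0.537]
force: [-0.5, 0.1, -0.7]
grip_width: 0.0422
finger_force: 0.0
```

Run:
```python
from h import *
st(); np.set_printoptions(suppress=True)
w=cal("wrist")
im=grab_frame("wrist");o=cv2.resize(im[0:250,150:400,::-1],None,fx=2.4,fy=2.4,interpolation=cv2.INTER_CUBIC);cv2.imwrite("pics/w4.png",o)
hm=np.array([.548,.247])
for g in(0,.0195):
  for nm,a,b,z in(("stubL",-.067-g,.014,.0527),("stubR",-.067-g,-.014,.0527),("cellfrontmid",-.084-g,0,.0387),("bedfront",-.151,0,.0127),("hubtop",0,0,.163)):
    y=np.radians(31);P=[hm[0]+np.cos(y)*a-np.sin(y)*b,hm[1]+np.sin(y)*a+np.cos(y)*b,z]
    print(nm,g,((proj(w,P)-[150,0])*2.4).round(0))
```

```text
{'clock': 9.8, 'qpos': [0.0586, 0.293, -0.7019, 1.93, 0.2275, 0.9905, -1.7805], 'position': [0.4353, 0.1798, 0.2287], 'tool_rot': [3.14, -0.0067, 0.5372], 'force': [-0.536, 0.1001, -0.703], 'moment': [0.0361, 0.0489, -0.0323], 'grip_width': 0.0422}
stubL 0 [224. 287.]
stubR 0 [278. 287.]
cellfrontmid 0 [251. 319.]
bedfront 0 [251. 428.]
hubtop 0 [251.  81.]
stubL 0.0195 [225. 325.]
stubR 0.0195 [278. 325.]
cellfrontmid 0.0195 [251. 354.]
bedfront 0.0195 [251. 428.]
hubtop 0.0195 [251.  81.]
```

View pics/w4.png

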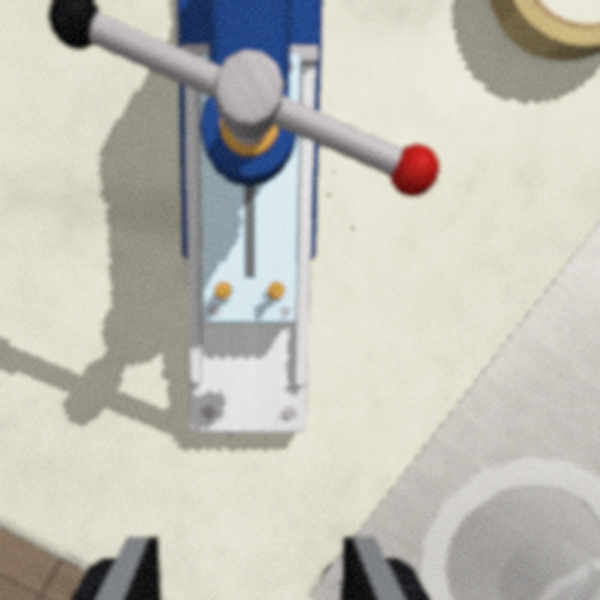

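The cell is home: stubs at (223,289) and (276,289), and the front edge at row 322, against predicted rows of 287 and 319. The balls are at (414,169) and (73,18), and the hub top is at (250,86). Next I'll get the hub position and bar yaw.

Run:
```python
from h import *
w=cal("wrist");g=lambda x,y,z:ray(w,150+x/2.4,y/2.4,z)
for z in(.146,.15,.154):
    a,b=g(414,169,z),g(73,18,z);m=(a+b)/2
    print(z,m.round(4),np.linalg.norm(a-b).round(4),np.degrees(np.arctan2(*(b-a)[[1,0]])).round(1),g(250,86,z+.013).round(4))
d(.547,.246,.2287,100)
```

```text
0.146 [0.5458 0.2468 0.146 ] 0.1308 99.0 [0.5458 0.2461 0.159 ]
0.15 [0.5449 0.2463 0.15  ] 0.1287 99.0 [0.5449 0.2455 0.163 ]
0.154 [0.5441 0.2458 0.154 ] 0.1267 99.0 [0.544 0.245 0.167]
[ 0.2617  0.0003 -0.003 ] [ 0.0016 -0.0013 -0.5769]
```

Request:
play_rows(deltas=[[0.1, 0, 0, 0, 0, -0.07, 0.5], [0.2, 0, 0, 0, 0, -0.14, 0.5], [0.26, 0, 0, 0, 0, -0.21, 0.5], [0.26, 0, 0, 0, 0, -0.28, 0.5], [0.26, 0, 0, 0, 0, -0.35, 0.5], [0.26, 0, 0, 0, 0, -0.42, 0.5], [0.26, 0, 0, 0, 0, -0.49, 0.5], [0.26, 0, 0, 0, 0, -0.56, 0.5], [0.26, 0, 0, 0, 0, -0.569, 0.5], [0.26, 0, 0, 0, 0, -0.569, 0.5]])

```text
clock: 10.85
position: [0.5449, 0.2454, 0.2242]
tool_rot: [-3.141, -0.0, 1.726]
force: [-0.2, -0.0, 0.6]
grip_width: 0.0427
finger_force: 0.0
```

```bash
python3 -c "
from h import *
st();d(.546,.246,.15,99);d(.546,.246,.114,99)"
```

```text
{'clock': 10.85, 'qpos': [0.082, 0.5907, -0.9165, 1.6102, 0.495, 1.1909, -0.7856], 'position': [0.5449, 0.2454, 0.2242], 'tool_rot': [-3.1405, -0.0002, 1.7262], 'force': [-0.1524, -0.011, 0.6391], 'moment': [-0.0104, -0.0029, -0.0283], 'grip_width': 0.0427}
[0.0007 0.0026 0.1484] [-0.0005 -0.0001 -0.0008]
[0.0007 0.0026 0.2204] [-0.0005 -0.0001 -0.0008]
```

Request:
play_rows(deltas=[[0.001, 0.003, 0.06, 0, 0, 0, 0.5], [0.001, 0.003, 0.12, 0, 0, 0, 0.5], [0.001, 0.003, 0.16, 0, 0, 0, 0.5], [0.001, 0.003, 0.19, 0, 0, 0, 0.5], [0.001, 0.003, 0.22, 0, 0, 0, 0.5], [0.001, 0.003, 0.22, 0, 0, 0, 0.5]], newtons=60)

```text
clock: 11.45
position: [0.5458, 0.2459, 0.1135]
tool_rot: [-3.14, 0.001, 1.728]
force: [-1.1, -0.5, 0.4]
grip_width: 0.0432
finger_force: 0.0
```

Request:
play_rows(deltas=[[0, 0, 0, 0, 0, 0, 1], [0, 0, 0, 0, 0, 0, 1], [0, 0, 0, 0, 0, 0, 1], [0, 0, 0, 0, 0, 0, 1], [0, 0, 0, 0, 0, 0, 1]])

```text
clock: 11.95
position: [0.5468, 0.2466, 0.116]
tool_rot: [3.14, -0.001, 1.729]
force: [-1.4, -0.7, 7.3]
grip_width: 0.0211
finger_force: 58.9
```

Run:
```python
from h import *
st()
a=cv2.resize(grab_frame("scene")[150:280,230:340,::-1],None,fx=3.6,fy=3.6,interpolation=cv2.INTER_CUBIC)
b=cv2.resize(grab_frame("wrist")[110:310,150:360,::-1],None,fx=1.9,fy=1.9,interpolation=cv2.INTER_CUBIC)
o=np.zeros((470,796,3),np.uint8);o[:468,:396]=a;o[:380,396:795]=b;cv2.imwrite("pics/g1.png",o)
```

```text
{'clock': 11.95, 'qpos': [0.0338, 0.7078, -0.8433, 1.7127, 0.6134, 1.0045, -0.8746], 'position': [0.5468, 0.2466, 0.116], 'tool_rot': [3.1403, -0.0005, 1.7292], 'force': [-1.4017, -0.719, 7.3468], 'moment': [0.0555, 0.3069, -0.0342], 'grip_width': 0.0211}
```

View pics/g1.png

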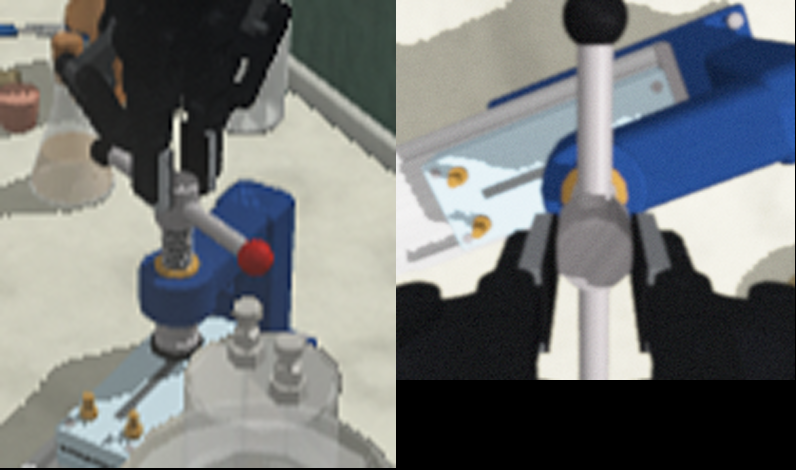

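The left panel shows the fingers gripping the upper half of the hub, with tips at about (150,205). The right panel shows the hub centred between the pads. I'll regrip 8 mm lower for a firmer hold.

Request:
play_rows(deltas=[[0, 0, 0, 0, 0, 0, 0.55], [0, 0, 0, 0, 0, 0, 0.55], [0, 0, 0.01, 0, 0, 0, 0.55], [0, 0, 0.018, 0, 0, 0, 0.55], [0, 0, 0.018, 0, 0, 0, 1], [0, 0, 0.018, 0, 0, 0, 1], [0, 0, 0.018, 0, 0, 0, 1], [0, 0, 0.018, 0, 0, 0, 1]], newtons=80)

```text
clock: 12.85
position: [0.5467, 0.2461, 0.1059]
tool_rot: [3.141, -0.0, 1.729]
force: [5.3, 0.2, -8.9]
grip_width: 0.0212
finger_force: 78.6
```

```bash
python3 -c "
from h import *
st()"
```

```text
{'clock': 12.85, 'qpos': [0.0289, 0.72, -0.8349, 1.7198, 0.6249, 0.9891, -0.8827], 'position': [0.5467, 0.2461, 0.1059], 'tool_rot': [3.1414, -0.0001, 1.7293], 'force': [5.3313, 0.1967, -8.9061], 'moment': [0.1942, -1.1152, 0.0251], 'grip_width': 0.0212}
```

Request:
play_rows(deltas=[[0, 0, 0.0004, 0, 0, 0.033, 1], [0, 0, 0.0008, 0, 0, 0.067, 1], [0, 0, 0.0013, 0, 0, 0.1, 1], [0, 0, 0.0017, 0, 0, 0.133, 1], [0, 0, 0.002, 0, 0, 0.167, 1], [0, 0, 0.0025, 0, 0, 0.2, 1], [0, 0, 0.003, 0, 0, 0.233, 1], [0, 0, 0.0034, 0, 0, 0.267, 1], [0, 0, 0.0038, 0, 0, 0.3, 1], [0, 0, 0.0042, 0, 0, 0.333, 1]])

```text
clock: 13.85
position: [0.5464, 0.2462, 0.1037]
tool_rot: [-3.141, 0.0, 1.029]
force: [3.5, 0.5, -7.1]
grip_width: 0.0211
finger_force: 78.7
```

```bash
cat > hubm.py <<'E'
from h import *
st()
# bar angle by tracking coloured balls in top picture at bar height
im=cv2.cvtColor(grab_frame("top"),cv2.COLOR_RGB2HSV);t=cal("top")
h,s_,v=[im[...,i].astype(int) for i in range(3)]
m=(((h<6)|(h>174))&(s_>170)&(v>70)); m[:100]=0;m[300:]=0;m[:,:230]=0;m[:,380:]=0
ys,xs=np.nonzero(m);print("red px",len(xs))
if len(xs)>8:
    p=ray(t,xs.mean(),ys.mean(),.15); q=p[:2]-[.5465,.246];print("red",p.round(4),"r",np.hypot(*q).round(4),"ang",np.degrees(np.arctan2(q[1],q[0])).round(1))
E
python3 hubm.py
```

```text
{'clock': 13.85, 'qpos': [-0.0702, 0.671, -0.6702, 1.7267, 0.5051, 0.9237, -1.489], 'position': [0.5464, 0.2462, 0.1037], 'tool_rot': [-3.1414, 0.0001, 1.0294], 'force': [3.4938, 0.4842, -7.1324], 'moment': [0.1645, -0.6703, 0.2514], 'grip_width': 0.0211}
red px 42
red [0.5133 0.1912 0.15  ] r 0.0641 ang -121.2
```

Request:
play_rows(deltas=[[0, 0, 0.0005, 0, 0, 0.042, 1], [0, 0, 0.001, 0, 0, 0.083, 1], [0, 0, 0.0016, 0, 0, 0.125, 1], [0, 0, 0.002, 0, 0, 0.167, 1], [0, 0, 0.0026, 0, 0, 0.208, 1], [0, 0, 0.003, 0, 0, 0.25, 1], [0, 0, 0.0037, 0, 0, 0.292, 1], [0, 0, 0.0042, 0, 0, 0.333, 1], [0, 0, 0.0047, 0, 0, 0.375, 1], [0, 0, 0.0052, 0, 0, 0.417, 1]])

```text
clock: 14.9
position: [0.5461, 0.2465, 0.1012]
tool_rot: [-3.141, 0.0, 0.157]
force: [2.4, 0.9, -8.8]
grip_width: 0.0213
finger_force: 78.7
```

```bash
python3 hubm.py
```

```text
{'clock': 14.9, 'qpos': [-0.2101, 0.6276, -0.4549, 1.7362, 0.3471, 0.8585, -2.2329], 'position': [0.5461, 0.2465, 0.1012], 'tool_rot': [-3.1411, 0.0004, 0.1571], 'force': [2.3882, 0.8742, -8.7855], 'moment': [0.4564, -0.512, 0.3052], 'grip_width': 0.0213}
red px 40
red [0.4815 0.2377 0.15  ] r 0.0656 ang -172.7
```

Request:
play_rows(deltas=[[0, 0, 0.0002, 0, 0, 0.017, 1], [0, 0, 0.0004, 0, 0, 0.033, 1], [0, 0, 0.0006, 0, 0, 0.05, 1]])

```text
clock: 15.25
position: [0.5461, 0.2466, 0.1008]
tool_rot: [-3.141, 0.001, 0.055]
force: [3.0, 2.4, -9.5]
grip_width: 0.0214
finger_force: 78.7
```

Run:
```python
from h import *
m=[]
for i in range(6): m.append(observe()['moment'][2].round(3));grab_frame("top")
print(m);st()
```

```text
[np.float64(0.297), np.float64(0.112), np.float64(0.081), np.float64(0.027), np.float64(0.047), np.float64(0.063)]
{'clock': 15.55, 'qpos': [-0.2272, 0.6239, -0.4291, 1.7373, 0.328, 0.8523, -2.3187], 'position': [0.5462, 0.2465, 0.1009], 'tool_rot': [-3.1412, 0.0005, 0.0554], 'force': [1.6156, 4.9535, -12.0934], 'moment': [1.0954, -0.4466, 0.0982], 'grip_width': 0.0208}
```

Request:
play_rows(deltas=[[0, 0, 0, 0, 0, 0, 0.45], [0, 0, 0, 0, 0, 0, 0.45], [0, 0, -0.05, 0, 0, 0, 0.45], [0, 0, -0.11, 0, 0, 0, 0.45], [0, 0, -0.11, 0, 0, -0.07, 0.45], [0, 0, -0.11, 0, 0, -0.14, 0.45], [0, 0, -0.11, 0, 0, -0.21, 0.45], [0, 0, -0.11, 0, 0, -0.28, 0.45], [0, 0, -0.11, 0, 0, -0.35, 0.45], [0, 0, -0.11, 0, 0, -0.42, 0.45]])

```text
clock: 16.55
position: [0.5467, 0.2459, 0.1566]
tool_rot: [3.141, -0.0, 0.939]
force: [-0.1, 0.7, 0.0]
grip_width: 0.0471
finger_force: 0.0
```

Request:
play_rows(deltas=[[0, 0, 0, 0, 0, -0.07, 0.45], [0, 0, 0, 0, 0, -0.14, 0.45], [0, 0, 0, 0, 0, -0.21, 0.45], [0, 0, 0, 0, 0, -0.28, 0.45], [0, 0, 0, 0, 0, -0.35, 0.45], [0, 0, 0, 0, 0, -0.42, 0.45], [0, 0, 0, 0, 0, -0.49, 0.45], [0, 0, 0, 0, 0, -0.56, 0.45], [0, 0, 0, 0, 0, -0.63, 0.45], [0, 0, 0, 0, 0, -0.7, 0.45]])

```text
clock: 17.55
position: [0.5468, 0.2458, 0.1565]
tool_rot: [3.141, 0.001, 2.405]
force: [-0.6, 1.0, -0.3]
grip_width: 0.0468
finger_force: 0.0
```

```bash
python3 hubm.py; python3 -c "
from h import *
d(.5464,.2462,.155,183);d(.5464,.2462,.1,183)"
```

```text
{'clock': 17.55, 'qpos': [0.125, 0.715, -1.0071, 1.6755, 0.6608, 1.1295, -0.2348], 'position': [0.5468, 0.2458, 0.1565], 'tool_rot': [3.1415, 0.0009, 2.4053], 'force': [-0.5867, 0.9841, -0.2595], 'moment': [-0.0099, 0.0082, -0.0008], 'grip_width': 0.0468}
red px 42
red [0.4817 0.2442 0.15  ] r 0.0648 ang -178.4
[0.0012 0.0003 0.0026] [-2.00e-04  3.00e-04 -3.72e-01]
[0.0013 0.0003 0.1126] [-2.00e-04  3.00e-04 -3.72e-01]
```

Request:
play_rows(deltas=[[0, 0, 0, 0, 0, -0.07, 0.5], [0, 0, 0, 0, 0, -0.14, 0.5], [0, 0, 0, 0, 0, -0.21, 0.5], [0, 0, 0, 0, 0, -0.28, 0.5], [0, 0, 0, 0, 0, -0.364, 0.5], [0, 0, 0, 0, 0, -0.364, 0.5], [0.001, 0, 0.05, 0, 0, -0.364, 0.5], [0.001, 0, 0.1, 0, 0, -0.364, 0.5], [0.001, 0, 0.112, 0, 0, -0.364, 0.5], [0.001, 0, 0.112, 0, 0, -0.364, 0.5]])

```text
clock: 18.6
position: [0.5458, 0.2464, 0.0999]
tool_rot: [-3.141, -0.001, -3.124]
force: [-0.8, -0.4, 0.1]
grip_width: 0.0432
finger_force: 0.0
```

Request:
play_rows(deltas=[[0, 0, 0, 0, 0, 0, 1], [0, 0, 0, 0, 0, 0, 1], [0, 0, 0, 0, 0, 0, 1], [0, 0, 0, 0, 0, 0, 1], [0, 0, 0, 0, 0, 0, 1]])

```text
clock: 19.1
position: [0.5466, 0.2467, 0.1016]
tool_rot: [3.141, 0.002, -3.122]
force: [-3.3, -2.8, 7.8]
grip_width: 0.021
finger_force: 78.0
```

```bash
python3 hubm.py
```

```text
{'clock': 19.1, 'qpos': [0.1721, 0.8551, -1.1177, 1.7164, 0.8472, 1.1344, 0.3845], 'position': [0.5466, 0.2467, 0.1016], 'tool_rot': [3.1414, 0.0016, -3.1224], 'force': [-3.2881, -2.765, 7.7789], 'moment': [-0.5649, 0.4685, -0.0731], 'grip_width': 0.021}
red px 36
red [0.4809 0.2444 0.15  ] r 0.0656 ang -178.6
```

Request:
play_rows(deltas=[[0, 0, 0.0003, 0, 0, 0.025, 1], [0, 0, 0.0006, 0, 0, 0.05, 1], [0, 0, 0.0009, 0, 0, 0.075, 1], [0, 0, 0.0013, 0, 0, 0.1, 1], [0, 0, 0.0016, 0, 0, 0.125, 1]])

```text
clock: 19.65
position: [0.5466, 0.2468, 0.1009]
tool_rot: [3.141, 0.002, 2.897]
force: [-2.0, -2.3, 8.1]
grip_width: 0.0216
finger_force: 78.0
```

```bash
cat > m.py <<'E'
from h import *
s=observe();print(s['moment'].round(3),s['force'].round(1),np.degrees(s['tool_rot'][2]).round(2),s['position'].round(4),s['qpos'][6].round(2),s['joint_efforts'][6].round(3))
E
python3 m.py
```

```text
[-0.559  0.442  0.16 ] [-2.  -2.3  8.1] 166.0 [0.5466 0.2468 0.1009] 0.15 1.331
```

Request:
play_rows(deltas=[[0, 0, 0.0003, 0, 0, 0.025, 1], [0, 0, 0.0006, 0, 0, 0.05, 1], [0, 0, 0.0009, 0, 0, 0.075, 1], [0, 0, 0.0013, 0, 0, 0.1, 1], [0, 0, 0.0016, 0, 0, 0.125, 1]])

```text
clock: 20.15
position: [0.5466, 0.2469, 0.1]
tool_rot: [3.14, 0.001, 2.635]
force: [-2.0, -1.8, 7.5]
grip_width: 0.0216
finger_force: 78.0
```

```bash
python3 m.py
```

```text
[-0.56   0.377  0.176] [-2.  -1.8  7.5] 151.0 [0.5466 0.2469 0.1   ] -0.09 1.319
```

Request:
play_rows(deltas=[[0, 0, 0.0003, 0, 0, 0.025, 1], [0, 0, 0.0006, 0, 0, 0.05, 1], [0, 0, 0.0009, 0, 0, 0.075, 1], [0, 0, 0.0013, 0, 0, 0.1, 1], [0, 0, 0.0016, 0, 0, 0.125, 1]])

```text
clock: 20.65
position: [0.5466, 0.2469, 0.0993]
tool_rot: [3.14, 0.001, 2.374]
force: [-1.4, -1.8, 7.8]
grip_width: 0.0215
finger_force: 78.0
```

```bash
python3 m.py
```

```text
[-0.515  0.337  0.254] [-1.4 -1.8  7.8] 136.0 [0.5466 0.2469 0.0993] -0.32 1.308
```

Request:
play_rows(deltas=[[0, 0, 0.0003, 0, 0, 0.025, 1], [0, 0, 0.0006, 0, 0, 0.05, 1], [0, 0, 0.0009, 0, 0, 0.075, 1], [0, 0, 0.0013, 0, 0, 0.1, 1], [0, 0, 0.0016, 0, 0, 0.125, 1]])

```text
clock: 21.15
position: [0.5467, 0.2469, 0.0985]
tool_rot: [3.14, 0.0, 2.112]
force: [-1.8, -2.4, 7.9]
grip_width: 0.0212
finger_force: 78.0
```

```bash
python3 m.py
```

```text
[-0.431  0.255  0.15 ] [-1.8 -2.4  7.9] 121.0 [0.5467 0.2469 0.0985] -0.55 1.296
```

Request:
play_rows(deltas=[[0, 0, 0.0003, 0, 0, 0.025, 1], [0, 0, 0.0006, 0, 0, 0.05, 1], [0, 0, 0.0009, 0, 0, 0.075, 1], [0, 0, 0.0013, 0, 0, 0.1, 1], [0, 0, 0.0016, 0, 0, 0.125, 1]])

```text
clock: 21.65
position: [0.5468, 0.247, 0.0978]
tool_rot: [3.139, -0.0, 1.85]
force: [-1.6, -1.8, 9.6]
grip_width: 0.0214
finger_force: 78.3
```

```bash
python3 m.py
```

```text
[-0.517  0.339  0.242] [-1.6 -1.8  9.6] 106.0 [0.5468 0.247  0.0978] -0.78 1.237
```

Request:
play_rows(deltas=[[0, 0, 0.0003, 0, 0, 0.025, 1], [0, 0, 0.0006, 0, 0, 0.05, 1], [0, 0, 0.0009, 0, 0, 0.075, 1], [0, 0, 0.0013, 0, 0, 0.1, 1], [0, 0, 0.0016, 0, 0, 0.125, 1]])

```text
clock: 22.15
position: [0.5468, 0.247, 0.097]
tool_rot: [3.139, -0.001, 1.589]
force: [-1.1, -2.6, 9.4]
grip_width: 0.0214
finger_force: 78.3
```

```bash
python3 m.py
```

```text
[-0.546  0.165  0.288] [-1.1 -2.6  9.4] 91.01 [0.5468 0.247  0.097 ] -1.01 1.177
```

```bash
python3 - <<'E'
from h import *
c=cal("scene")
for z in(.035,.04,.045,.05,.055,.06): print(z,((proj(c,[.5395,.2328,z])-[230,150])*3.6).round(1))
print(((proj(c,[.5465,.246,.11])-[230,150])*3.6).round(1), ((proj(c,[.5465,.246,.163])-[230,150])*3.6).round(1))
a=grab_frame("scene")[225:275,255:305,::-1]
g=cv2.imread("pics/g1.png")[:468,:396]
g0=g[270:450,90:270]
o=np.hstack([cv2.resize(g0,(400,400),interpolation=cv2.INTER_CUBIC),cv2.resize(a,(400,400),interpolation=cv2.INTER_CUBIC)])
cv2.imwrite("pics/pad.png",o)
E
python3 m.py
```

```text
0.035 [174.9 389.6]
0.04 [174.9 382.5]
0.045 [174.9 375.4]
0.05 [174.9 368.2]
0.055 [174.9 360.9]
0.06 [174.9 353.7]
[174.9 262.5] [174.8 178.7]
[-0.504  0.15   0.171] [ 0.4 -1.8  7.7] 90.8 [0.5468 0.247  0.097 ] -1.01 0.974
```

View pics/pad.png

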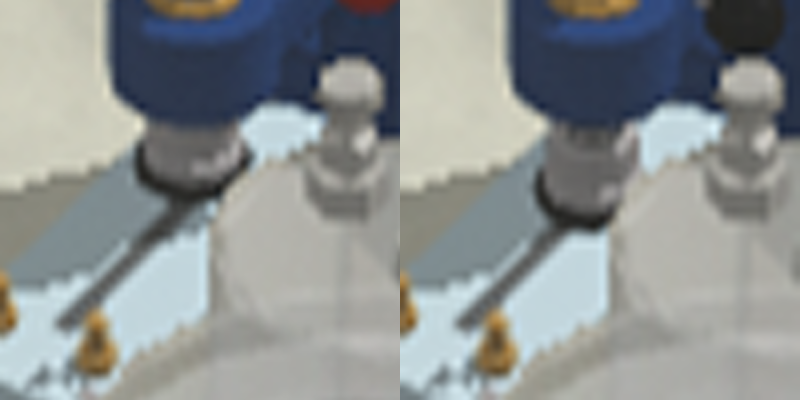

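The pad's black rim dropped from row 200 to row 230 in the 8x crops, about 9 mm, and clear bed still shows round it. The estimate puts it 5 mm or so above the cell. I'll continue in small sampled steps.

Request:
play_rows(deltas=[[0, 0, 0.0003, 0, 0, 0.025, 1], [0, 0, 0.0006, 0, 0, 0.05, 1], [0, 0, 0.0009, 0, 0, 0.075, 1]])

```text
clock: 22.5
position: [0.5469, 0.247, 0.0966]
tool_rot: [3.139, -0.001, 1.431]
force: [-0.1, -2.9, 10.3]
grip_width: 0.0215
finger_force: 78.3
```

```bash
python3 m.py
```

```text
[-0.56   0.166  0.329] [-0.1 -2.9 10.3] 82.01 [0.5469 0.247  0.0966] -1.14 1.162
```

Request:
play_rows(deltas=[[0, 0, 0.0003, 0, 0, 0.025, 1], [0, 0, 0.0006, 0, 0, 0.05, 1]])

```text
clock: 22.7
position: [0.5469, 0.247, 0.0963]
tool_rot: [3.14, -0.001, 1.327]
force: [-1.0, -3.6, 9.4]
grip_width: 0.0216
finger_force: 78.2
```

```bash
python3 m.py
```

```text
[-0.531  0.107  0.365] [-1.  -3.6  9.4] 76.01 [0.5469 0.247  0.0963] -1.23 1.141
```

Request:
play_rows(deltas=[[0, 0, 0.0003, 0, 0, 0.025, 1], [0, 0, 0.0006, 0, 0, 0.05, 1]])

```text
clock: 22.9
position: [0.5469, 0.247, 0.096]
tool_rot: [3.14, -0.002, 1.222]
force: [-0.8, -3.7, 9.7]
grip_width: 0.0212
finger_force: 78.2
```

```bash
python3 m.py
```

```text
[-0.533  0.094  0.357] [-0.8 -3.7  9.7] 70.01 [0.5469 0.247  0.096 ] -1.32 1.127
```

Request:
play_rows(deltas=[[0, 0, 0.0003, 0, 0, 0.025, 1], [0, 0, 0.0006, 0, 0, 0.05, 1]])

```text
clock: 23.1
position: [0.547, 0.247, 0.0957]
tool_rot: [3.14, -0.002, 1.117]
force: [-0.0, -1.5, 9.3]
grip_width: 0.0211
finger_force: 78.2
```

```bash
python3 m.py
```

```text
[-0.552  0.057  0.37 ] [-0.  -1.5  9.3] 64.01 [0.547  0.247  0.0957] -1.41 1.112
```

```bash
python3 - <<'E'
from h import *
c=cal("scene"); y=np.radians(31)
for zb in(.0127,.017):
  for b in(.014,-.014):
    a=-.067;P=[.5465+np.cos(y)*a-np.sin(y)*b,.246+np.sin(y)*a+np.cos(y)*b,zb+.04]
    print("stub",zb,b,((proj(c,P)-[255,225])*8).round(1))
p=cv2.imread("pics/pad.png").astype(float)
fr=[grab_frame("scene").astype(float) for _ in range(4)]
n=cv2.resize((sum(fr)/4)[225:275,255:305,::-1].astype(np.uint8),(400,400),interpolation=cv2.INTER_CUBIC).astype(float)
cv2.imwrite("pics/pad2.png",n)
for nm,q in(("start",p[:,:400]),("yaw91",p[:,400:]),("now",n)):
    for x in(150,165,180,190):
        col=q[100:300,x-8:x+8].mean((1,2)); i=col.argmin(); bright=np.median(col[i+25:i+50]); th=(col[i]+bright)/2
        j=i+np.argmax(col[i:]>th); k=i-np.argmax(col[i::-1]>60+col[i]*.3)
        print(nm,x,"dark row",100+i,"min",col[i].round(),"edge",(100+j-1+(th-col[j-1])/(col[j]-col[j-1])).round(1),end="; ")
    print()
E
python3 m.py
```

```text
stub 0.0127 0.014 [ -6.5 301. ]
stub 0.0127 -0.014 [ 92.8 341.5]
stub 0.017 0.014 [ -7. 287.]
stub 0.017 -0.014 [ 92.6 327.3]
start 150 dark row 178 min 43.0 edge 190.0; start 165 dark row 187 min 39.0 edge 191.9; start 180 dark row 193 min 42.0 edge 219.1; start 190 dark row 195 min 40.0 edge 212.0; 
yaw91 150 dark row 208 min 49.0 edge 218.2; yaw91 165 dark row 216 min 40.0 edge 235.3; yaw91 180 dark row 221 min 38.0 edge 231.9; yaw91 190 dark row 223 min 34.0 edge 232.7; 
now 150 dark row 208 min 48.0 edge 218.1; now 165 dark row 216 min 40.0 edge 235.3; now 180 dark row 221 min 40.0 edge 232.0; now 190 dark row 223 min 34.0 edge 232.7; 
[-0.513  0.082  0.132] [ 0.1 -2.7  9.2] 64.11 [0.547  0.247  0.0957] -1.41 -0.204[ WARN:0@2.545] global loadsave.cpp:1063 imwrite_ Unsupported depth image for selected encoder is fallbacked to CV_8U.
```

Between yaw 91° and 64° the screw went down 1.4 mm but the pad did not move at all. It had therefore already met the cell, after about 8.9 mm (2.97 rad) of travel. The bar is now at about 3.72 rad, so it is roughly 0.75 rad past contact. The torque rise agrees, and an eighth of a turn is 0.785 rad. I'll release here.

Request:
play_rows(deltas=[[0, 0, 0, 0, 0, 0, 0.5], [0, 0, 0, 0, 0, 0, 0.45], [0, 0, 0, 0, 0, 0, 0.45], [0, 0, -0.04, 0, 0, 0, 0.45], [0, 0, -0.1, 0, 0, 0, 0.45], [0, 0, -0.18, 0, 0, 0, 0.45], [0, 0, -0.26, 0, 0, 0, 0.45], [0, 0, -0.26, 0, 0, 0, 0.45]])

```text
clock: 24.1
position: [0.5476, 0.2481, 0.2291]
tool_rot: [3.138, -0.006, 1.12]
force: [0.1, 0.3, -0.8]
grip_width: 0.0468
finger_force: 0.0
```

```bash
python3 hubm.py
python3 - <<'E'
from h import *
p=cv2.imread("pics/pad2.png").astype(float)
n=cv2.resize(grab_frame("scene")[225:275,255:305,::-1],(400,400),interpolation=cv2.INTER_CUBIC).astype(float)
for x in(150,180):
  print([int(100+q[100:300,x-8:x+8].mean((1,2)).argmin()) for q in(p,n)])
E
```

```text
{'clock': 24.1, 'qpos': [-0.0177, 0.536, -0.749, 1.6071, 0.3929, 1.1475, -1.3091], 'position': [0.5476, 0.2481, 0.2291], 'tool_rot': [3.1375, -0.0055, 1.1198], 'force': [0.1416, 0.2845, -0.7667], 'moment': [0.0555, -0.0321, 0.0149], 'grip_width': 0.0468}
red px 40
red [0.571  0.3071 0.15  ] r 0.0658 ang 68.2
[208, 208]
[221, 222]
```

```bash
python3 -c "
from workcell import *
print(job_done())"
```

```text
the job is handed in; nothing more can be done
None
```

I handed the job in at about 24 s: the cell is home against the back stop (to about 1 mm in the wrist camera), and the screw is snugged about 0.7 to 0.75 rad past pad contact (an eighth of a turn is 0.785 rad). I put contact at 8.9 mm of pad travel, from where the pad stopped moving in the camera, because the torque readings were noisy; that makes the pad force roughly 52 N. The gripper is clear above the clamp, and the arm never went near the flask or the vial.

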